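Draining the moisture trap: take out the drain plug

TASK

Unscrew the square-headed brass plug from the side nozzle of the steel moisture trap (anticlockwise seen from its head; the coarse thread lets go after about a third of a turn), draw it straight out and set it down, without dropping it, inside the open parts tray. Leave everything else on the bench where it stands.

Things in the scene. Friction and masses are not known exactly. Their poses are not given: they have to be found in the camera images.
- trap: Moisture trap, fixed: upright steel vessel, 100 mm diameter (flange 120), 196 mm high, on a 130 mm square base; dial gauge on its lid up to 272 mm. Origin: centre of the underside, z up. A level nozzle, 40 mm diameter, runs along local +x, axis 115 mm up, end face 120 mm from the vessel's axis. Brass stubs to local +y (to 84 mm, 150 mm up) and -x (to 84 mm, 90 mm up).
- port (a point): Centre of the nozzle's end face, 115 mm above the bench; local x points straight out of the nozzle, z up. Thread: two-start, 24 mm a turn, 0.7 mm play; turning anticlockwise seen from the head (positive about x) drives the plug out. It holds until about 95 degrees; from 110 degrees to a stop near 150 it can be pulled straight out. The shank is clear once the plug is 31 mm out.
- plug: Brass plug, 0.16 kg, screwed home at the start. Origin: on its axis at the collar's underside, on the nozzle's face when home; local x is its axis, out through the head. Collar 35 mm diameter, x 0 to 6; square head 24 mm across flats, x 6 to 40; shank 19.4 mm diameter, x 0 to -30, with thread pins 13.3 mm from the axis at x = -11.5. It turns easily, sags under 1 mm and stays where it is left.
- plug_head (a point): On the plug's axis, at the middle of the square head's grip, 26 mm out from the collar's underside; axes as the plug's. The flats face 45 degrees off local y and z. When home local z is up, so the head stands on its corner: a grip on the flats comes in 45 degrees from vertical, to either side. After 135 degrees of turn (9 mm out) the flats are level and upright.
- tray: The open parts tray of grey plastic, fixed, 160 mm (local x) by 130 mm (local y), 32 mm high, walls 4 mm, floor 4 mm thick. Origin: centre of its underside. It stands on the robot's left or right of the trap; the closed black case of similar size, on the other side, is not the tray.
- case: Closed black case, fixed, 150 x 120 x 36 mm. Origin: centre of its underside.
- flowmeter: Bystander: clear flowmeter block 26 x 34 mm upright on a 50 x 60 mm foot, 142 mm high, standing ahead of the plug. Origin: centre of its underside.
- tee: Bystander: brass tee fitting lying on the bench, 56 x 45 x 26 mm. Origin: centre of its underside.
- locknut: Bystander: flat brass ring 38 mm in diameter, 12 mm high. Origin: centre of its underside.
- gauge: Bystander: pressure gauge lying face up, 60 mm in diameter, 25 mm high, stem 26 mm long to local -x. Origin: centre of its underside.
- spanner: Bystander: open-ended spanner, 140 mm long, lying flat on the closed case. Origin: under its middle.
- wash_bottle: Bystander: clear bottle 64 mm in diameter, 170 mm high. Origin: centre of its underside.
- filter_can: Bystander: blue filter can 80 mm in diameter, 120 mm high. Origin: centre of its underside.
Mind the look-alikes: they are no part of the job. What is shaped like the tray but turquoise is not meant.

How it is judged:
By the outcome, as a careful person would: the job done as asked, in the order asked, and still so for the second after the job is handed in, with the robot touching nothing.
It also fails if it takes over 67 s, if anything falls off the work surface, if the arm or the gripper's body presses on something with over 40 N, if the wrist force passes 120 N, or if a joint passes its speed limit or range.

ROBOT

A 7-joint arm with a two-finger parallel gripper is mounted at the origin on the work surface. World frame = base frame: x ahead of the robot, y to its left, z up, the work surface at z = 0. Lengths are in m, angles in rad, forces in N, time in s.
With the tool pointing down it reaches from about 0.425 to 0.925 m from the base axis. Payload 6.8 kg.
Tool frame: the origin (TCP) lies on the front face of the gripper's body, between the roots of the fingers; the fingertips stand 73 mm ahead of it and the grasp point (between the pads) lies 54 mm ahead of it; z points along the fingers, y is the line along which they close (so a half turn about z gives the same grasp; the last joint's range is limited). The gripper opens to 85 mm and grips with 20 to 120 N. Pads are 22 mm wide; open, the fingers measure 114 mm over their backs; the gripper's body (76 mm by 85 mm) begins 54 mm behind the grasp point. The pads swing forward as they close: fully open they stand 13 mm farther back than shut.
Start: joints at [-1.236, 0.477, 0.022, 1.555, -0.011, 1.109, -0.083], TCP at [0.289, 0.61, 0.304] pointing down, gripper open.
Joint ranges: [-2.96, 2.96], [-0.34, 2.1], [-1.41, 1.46], [0.24, 2.44], [-1.37, 4.51], [0.17, 1.92], [-2.96, 2.96]. Speed limits (rad/s): [2.39, 2.39, 3.14, 3.14, 3.14, 3.14, 3.14].

INTERFACE

Orientations are given as a unit quaternion [w, x, y, z].
In Python, from station import bot, optics gives the robot as it stands.
- The arm moves only by the tool drive_tool, never from a script. Its argument "deltas" is a list of rows, each an object with "gripper": the closure in counts, from 0 (fully open) to 255 (shut); "offset": the shift along the tool's x, y, z in units of 1000 mm (1.0 is 1000 mm), a list of three; "angular": the turn, a rotation vector about the tool's x, y, z in units of 45 degrees (1.0 is 45 degrees), a list of three. In form: [{"gripper": gripper, "offset": [dx, dy, dz], "angular": [rx, ry, rz]}, ...]. A call has 1 to 5 rows; each row is the pose to reach, as a shift and turn from the pose commanded when the call began, along the tool's axes at that moment; what a row does not reach only later rows make up. A row lasts 1/10 s, in which the tool goes at most 50 mm and 8.59 degrees, less where a joint would pass 70% of its speed; a pose out of reach is approached as far as the arm can. A call with a number of a shift or a turn outside -1 to 1 is refused whole. A call with a gripper value outside its range is refused whole. The fingers move at their own pace and stop on an object; "grip_force" is the grip in N (left out, the last holds). Time passes only in rows, so rows that repeat a pose let the fingers close. It gives the time, the measured TCP pose, the force, the opening and the grip force at its end, in the units of the state.
- bot.get_obs(): the state, without advancing time (a new reading comes with each control period).
- optics.read_camera(name): name is "scene" or "side" or "wrist"; returns the picture (384x512x3 uint8, blue, green, red); there is no depth.
- optics.camera_model(name): a dict with "fx", "fy", "cx", "cy" (pixels), "cam_to_world" (4x4, takes a point from camera to world coordinates). Camera axes: x right, y up, looking along -z (the intrinsics and any distortion apply to the point x, -y, -z); pixel columns grow to the right and rows downward; lengths in m; the calibration is good to about 2 mm. A picture is of the moment at which its call begins: read the wrist's pose just before it. camera_model takes no time and is no camera call; for the wrist camera it gives the pose at the moment of the call.
- bot.hand_in(): hands the job in; it is judged then, once.
The state is a dict: "t": time; "q": joint angles; "joint_vel": joint speeds; "joint_torque": joint torques, N m; "eef_pos": TCP position; "tool_rot": TCP orientation; "contact_force": force on the tool from outside, world axes, zero at the start; "torque": the same for the moment, N m; "gripper_width": opening from 0.0 (shut) to 1.0 (fully open); "grasp_force": force on a finger pad.
Only numpy, scipy, OpenCV 4.12 (cv2) and the standard library are available. Lean on these libraries where they do the work, as an engineer would, in place of code of your own. Each camera call takes 0.05 s, during which the arm holds its last target. There are 200 camera calls.

## Working session

There is one attempt and no reset: what is moved stays moved. The work goes in short steps, Python scripts to look and compute and a tool call to move; the robot and the scene stay as the last step left them, time stands still between calls to the robot, and variables do not carry over. Pictures are saved under pics/ and viewed, at most 13 in all, crops included, and the job is handed in when it is done.

Besides the shell and the picture viewer there is one more tool, called in YAML: its name, and indented under it one key for each argument. drive_tool: Moves the arm, as the interface text tells. Its arguments: {"type":"object","properties":{"deltas":{"type":"array"},"grip_force":{"type":"number"}},"required":["deltas"]}

```bash
ls; mkdir -p pics
python3 - <<'E'
from station import bot, optics
import cv2,numpy as np
o=bot.get_obs()
for k in o: print(k,np.round(o[k],3))
for n in ("scene","side"):
    cv2.imwrite(f"pics/{n}0.png",optics.read_camera(n))
for n in ("scene","side","wrist"):
    m=optics.camera_model(n);print(n,{k:np.round(v,3).tolist() for k,v in m.items()})
E
```

```text
pics
t 0.0
q [-1.236  0.478  0.022  1.556 -0.012  1.109 -0.083]
joint_vel [ 0.002  0.001  0.    -0.     0.    -0.     0.   ]
joint_torque [-2.0000e-03 -5.9645e+01  1.6070e+00 -2.8121e+01  1.2000e-02  9.0000e-03
 -0.0000e+00]
eef_pos [0.289 0.609 0.303]
tool_rot [-0.     0.22   0.976 -0.001]
contact_force [ 0.01   0.012 -0.512]
torque [-0.002  0.066  0.054]
grasp_force 0.0
gripper_width 1.0
scene {'fx': 472.146, 'fy': 472.146, 'cx': 251.89, 'cy': 192.808, 'cam_to_world': [[0.696, -0.539, 0.474, 1.253], [0.718, 0.505, -0.48, -0.551], [0.019, 0.674, 0.738, 1.213], [0.0, 0.0, 0.0, 1.0]]}
side {'fx': 444.83, 'fy': 444.83, 'cx': 256.676, 'cy': 188.122, 'cam_to_world': [[-0.939, 0.224, -0.259, 0.162], [-0.342, -0.643, 0.685, 1.149], [-0.013, 0.732, 0.681, 1.079], [0.0, 0.0, 0.0, 1.0]]}
wrist {'fx': 270.365, 'fy': 270.365, 'cx': 258.266, 'cy': 191.429, 'cam_to_world': [[0.428, -0.871, -0.241, 0.229], [0.904, 0.412, 0.116, 0.639], [-0.002, -0.268, 0.963, 0.374], [0.0, 0.0, 0.0, 1.0]]}
```

View pics/scene0.png

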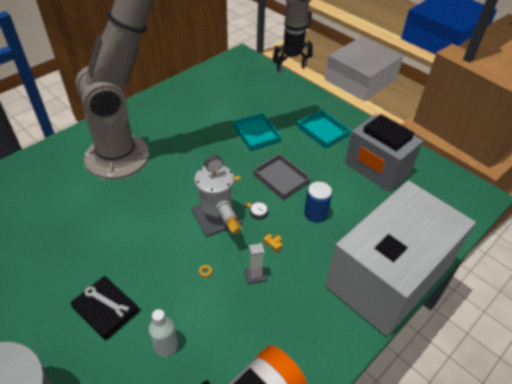

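View pics/side0.png

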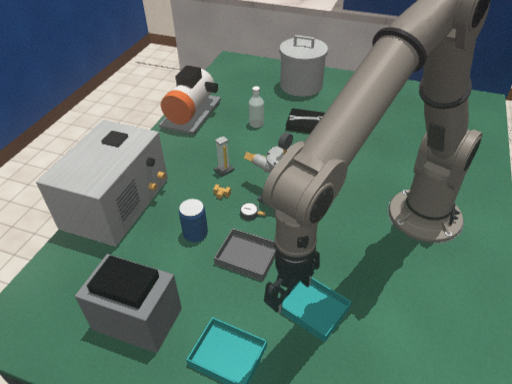

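The scene view shows the trap at about (215,195) with its nozzle running to the plug head at (234,226), the grey tray at (282,176), the flowmeter at (257,265), the tee at (273,242), the locknut at (205,270) and the gauge at (258,210). In the side view the nozzle and plug are at about (258,158) and the tray at (247,254). Next I'll enlarge both views.

Run:
```python
import cv2
a=cv2.imread("pics/scene0.png")[145:295,170:330]
b=cv2.imread("pics/side0.png")[125:285,200:320]
cv2.imwrite("pics/sc1.png",cv2.resize(a,None,fx=4,fy=4,interpolation=cv2.INTER_CUBIC))
cv2.imwrite("pics/sd1.png",cv2.resize(b,(450,600),interpolation=cv2.INTER_CUBIC))
```

```text
(no output)
```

View pics/sc1.png

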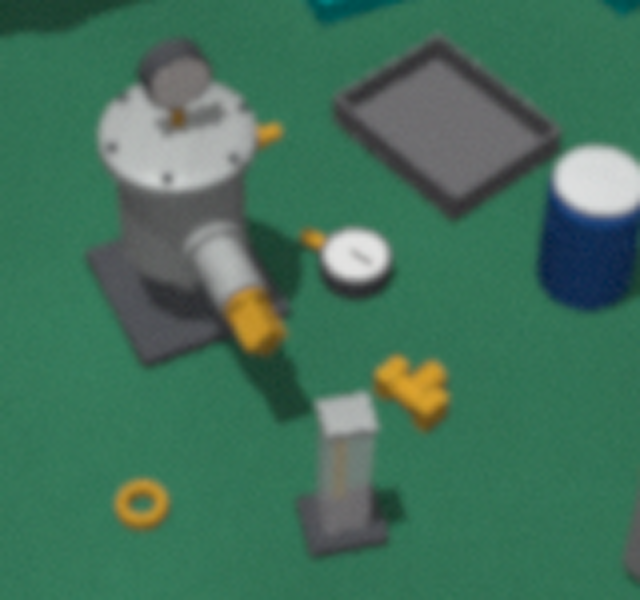

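View pics/sd1.png

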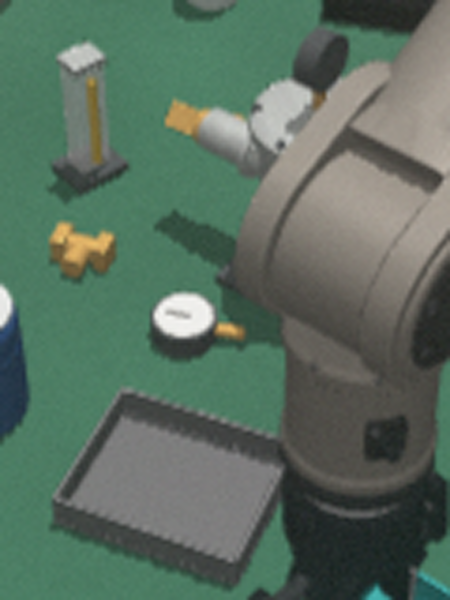

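The enlarged scene crop shows the lid centre at about (177,133), base corners at (87,258), (150,363) and (290,310), and the plug head's end near (263,338). The tray rim corners are (437,37), (560,130), (457,217) and (334,105). The side crop gives the head tip at about (175,117).

```bash
cat > geo.py <<'E'
from station import bot, optics
import numpy as np
def ray(n,uv,m=None):
    m=m or optics.camera_model(n);T=np.array(m["cam_to_world"])
    d=T[:3,:3]@np.array([(uv[0]-m["cx"])/m["fx"],-(uv[1]-m["cy"])/m["fy"],-1]);return T[:3,3],d
def onz(n,uv,z,m=None):
    o,d=ray(n,uv,m);return o+d*(z-o[2])/d[2]
def proj(m,p):
    T=np.array(m["cam_to_world"]);c=T[:3,:3].T@(np.asarray(p)-T[:3,3])
    return np.array([m["cx"]+m["fx"]*c[0]/-c[2],m["cy"]-m["fy"]*c[1]/-c[2]])
def tri(a,b):
    A=np.zeros((3,3));B=np.zeros(3)
    for o,d in(a,b):
        d=d/np.linalg.norm(d);P=np.eye(3)-np.outer(d,d);A+=P;B+=P@o
    return np.linalg.solve(A,B)
E
python3 - <<'E'
from geo import *
S=lambda u,v:(170+u/4-.375,145+v/4-.375)
D=lambda u,v:(200+u/3.75-.375,125+v/3.75-.375)
p=lambda s,*a:print(s,*[np.round(x,3) for x in a])
p("lid",onz("scene",S(177,133),.196))
p("base",*[onz("scene",S(*c),.012) for c in((87,258),(150,363),(290,310))])
p("tip s z.115",onz("scene",S(263,338),.115),"side",onz("side",D(175,117),.115))
p("tri",tri(ray("scene",S(263,338)),ray("side",D(175,117))))
t=[onz("scene",S(*c),.032) for c in((437,37),(560,130),(457,217),(334,105))];p("tray",*t,np.mean(t,0))
t=[onz("side",D(*c),.032) for c in((127,390),(290,440),(235,572),(55,503))];p("trayside",*t,np.mean(t,0))
p("flow",*[onz("scene",S(*c),.008) for c in((300,500),(315,555),(387,540))],onz("scene",S(347,413),.142))
p("flow side top",onz("side",D(82,58),.142))
p("gauge",onz("scene",S(355,255),.025)); p("nut",onz("scene",S(142,502),.01)); p("tee",onz("scene",S(413,390),.013))
p("can",onz("scene",S(598,180),.12))
E
```

```text
lid [0.478 0.069 0.196]
base [0.396 0.031 0.012] [ 0.516 -0.002  0.012] [0.553 0.116 0.012]Traceback (most recent call last):
  File "<stdin>", line 7, in <module>
  File "<stdin>", line 4, in <lambda>
    return _wrapfunc(a, 'round', decimals=decimals, out=out)
    return _wrapit(obj, method, *args, **kwds)
    result = getattr(arr, method)(*args, **kwds)
numpy._core._exceptions._UFuncNoLoopError: ufunc 'multiply' did not contain a loop with signature matching types (dtype('<U4'), dtype('float64')) -> None
```

Run:
```python
from geo import *
S=lambda u,v:(170+u/4-.375,145+v/4-.375)
D=lambda u,v:(200+u/3.75-.375,125+v/3.75-.375)
p=lambda s,*a:print(s,*[np.round(x,3) for x in a])
p("tip s z.115",onz("scene",S(263,338),.115),onz("side",D(175,117),.115))
p("tri",tri(ray("scene",S(263,338)),ray("side",D(175,117))))
t=[onz("scene",S(*c),.032) for c in((437,37),(560,130),(457,217),(334,105))];p("tray",*t,np.mean(t,0))
t=[onz("side",D(*c),.032) for c in((127,390),(290,440),(235,572),(55,503))];p("trayside",*t,np.mean(t,0))
p("flow",*[onz("scene",S(*c),.008) for c in((300,500),(315,555),(387,540))],onz("scene",S(347,413),.142))
p("flow side top",onz("side",D(82,58),.142))
p("gauge",onz("scene",S(355,255),.025)); p("nut",onz("scene",S(142,502),.01)); p("tee",onz("scene",S(413,390),.013))
p("can",onz("scene",S(598,180),.12))
```

```text
tip s z.115 [0.618 0.027 0.115] [0.618 0.038 0.115]
tri [0.618 0.03  0.11 ]
tray [0.423 0.424 0.032] [0.579 0.416 0.032] [0.587 0.276 0.032] [0.422 0.293 0.032] [0.503 0.352 0.032]
trayside [0.564 0.297 0.032] [0.418 0.303 0.032] [0.417 0.441 0.032] [0.573 0.426 0.032] [0.493 0.367 0.032]
flow [ 0.689 -0.002  0.008] [ 0.731 -0.026  0.008] [0.758 0.021 0.008] [0.722 0.01  0.142]
flow side top [0.719 0.016 0.142]
gauge [0.554 0.188 0.025]
nut [ 0.609 -0.09   0.01 ]
tee [0.678 0.131 0.013]
can [0.686 0.324 0.12 ]
```

drive_tool:
  deltas:
    - {"gripper": 0, "offset": [-0.036, -0.0255, -0.01], "angular": [0, 0, 0]}
    - {"gripper": 0, "offset": [-0.072, -0.051, -0.02], "angular": [0, 0, 0]}
    - {"gripper": 0, "offset": [-0.108, -0.0765, -0.03], "angular": [0, 0, 0]}
    - {"gripper": 0, "offset": [-0.144, -0.102, -0.04], "angular": [0, 0, 0]}
    - {"gripper": 0, "offset": [-0.18, -0.1275, -0.05], "angular": [0, 0, 0]}

```text
t: 0.6
eef_pos: [0.3977, 0.4157, 0.3539]
tool_rot: [-0.0, 0.22, 0.976, -0.0]
contact_force: [0.8, 0.9, -0.6]
gripper_width: 1.002
grasp_force: 0.0
```

drive_tool:
  deltas:
    - {"gripper": 0, "offset": [-0.036, -0.0255, 0], "angular": [0, 0, 0]}
    - {"gripper": 0, "offset": [-0.072, -0.051, 0], "angular": [0, 0, 0]}
    - {"gripper": 0, "offset": [-0.108, -0.0765, 0], "angular": [0, 0, 0]}
    - {"gripper": 0, "offset": [-0.144, -0.102, 0], "angular": [0, 0, 0]}
    - {"gripper": 0, "offset": [-0.18, -0.1275, 0], "angular": [0, 0, 0]}

```text
t: 1.1
eef_pos: [0.5056, 0.2235, 0.3537]
tool_rot: [-0.0, 0.22, 0.976, -0.0]
contact_force: [0.9, 0.7, 0.2]
gripper_width: 0.997
grasp_force: 0.0
```

drive_tool:
  deltas:
    - {"gripper": 0, "offset": [-0.036, -0.0255, 0], "angular": [0, 0, 0]}
    - {"gripper": 0, "offset": [-0.072, -0.051, 0], "angular": [0, 0, 0]}
    - {"gripper": 0, "offset": [-0.108, -0.0765, 0], "angular": [0, 0, 0]}
    - {"gripper": 0, "offset": [-0.144, -0.102, 0], "angular": [0, 0, -0.1]}
    - {"gripper": 0, "offset": [-0.18, -0.1275, 0], "angular": [0, 0, -0.2]}

```text
t: 1.6
eef_pos: [0.6136, 0.0314, 0.3536]
tool_rot: [-0.0, 0.141, 0.99, -0.0]
contact_force: [0.2, 1.1, 0.9]
gripper_width: 1.001
grasp_force: 0.0
```

Run:
```python
from geo import *
import cv2,json
m=optics.camera_model("wrist");im=optics.read_camera("wrist");cv2.imwrite("pics/w1.png",im)
np.save("w1.npy",m,allow_pickle=True);o=bot.get_obs();print(o["t"],o["eef_pos"],o["tool_rot"],np.round(o["q"],2),o["contact_force"])
```

```text
1.65 [0.61610559 0.02232343 0.35375252] [ 0.00135792  0.14316678  0.98969426 -0.0025893 ] [-0.37  0.34  0.29  1.66 -0.1   1.15  1.24] [ 3.09354704 -6.3517802   0.92763151]
```

View pics/w1.png

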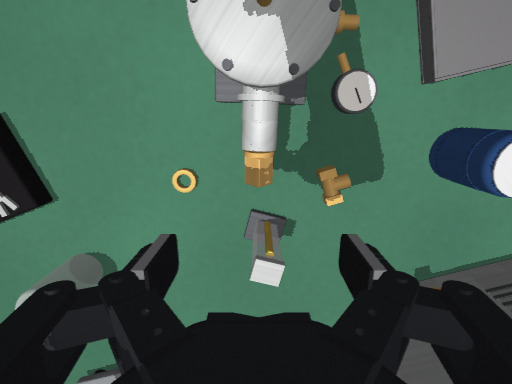

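The wrist view shows the nozzle at columns 242–278, rows 85–152, and the plug head at about (259,170), with its end near row 187. The flowmeter is just below it at (265,235), and the tray is at top right. The arm was still settling, so I'll take another picture at rest and segment it numerically.

Run:
```python
from geo import *
import cv2
optics.read_camera("wrist")
m=optics.camera_model("wrist");im=optics.read_camera("wrist");m2=optics.camera_model("wrist")
cv2.imwrite("pics/w2.png",im)
print(np.abs(np.array(m["cam_to_world"])-np.array(m2["cam_to_world"])).max(),bot.get_obs()["eef_pos"],bot.get_obs()["contact_force"])
h=cv2.cvtColor(im,cv2.COLOR_BGR2HSV)
b=((h[...,0]>8)&(h[...,0]<28)&(h[...,1]>110)&(h[...,2]>60))
g=(h[...,1]<40)&(h[...,2]>90)
for r in range(80,200,5):
    c=np.flatnonzero(b[r,225:300])+225; k=np.flatnonzero(g[r,225:300])+225
    print(r,(c.min(),c.max()) if len(c) else 0,(k.min(),k.max()) if len(k) else 0)
pr=lambda q:np.round(proj(m,q),1)
# prediction for a trap hypothesis
for (x,y,yaw) in [(.476,.072,-16),]:
    u=np.array([np.cos(np.radians(yaw)),np.sin(np.radians(yaw)),0]);w=np.array([-u[1],u[0],0])
    o=np.array([x,y,0.])
    f=lambda a,l,zz:pr(o+u*a+w*l+[0,0,zz])
    print("noz face",f(.12,.02,.115),f(.12,-.02,.115),"head end",f(.16,.017,.115),f(.16,-.017,.115),"ridge",f(.126,0,.132),f(.16,0,.132),"noz mid",f(.08,.02,.115),f(.08,-.02,.115))
    print("tip low",f(.16,0,.098),"lid",f(0,0,.196),"lid front",f(.06,0,.196))
```

```text
0.0034723249396710204 [0.61384024 0.02878869 0.35336773] [-0.45901851  1.03992906 -0.27502679]
80 0 (np.int64(225), np.int64(284))
85 0 (np.int64(225), np.int64(283))
90 0 (np.int64(225), np.int64(283))
95 0 (np.int64(225), np.int64(297))
100 0 (np.int64(247), np.int64(299))
105 0 (np.int64(247), np.int64(283))
110 0 (np.int64(247), np.int64(283))
115 0 (np.int64(247), np.int64(282))
120 0 (np.int64(247), np.int64(282))
125 0 (np.int64(247), np.int64(282))
130 0 (np.int64(247), np.int64(282))
135 0 (np.int64(247), np.int64(281))
140 0 (np.int64(247), np.int64(281))
145 0 (np.int64(247), np.int64(281))
150 (np.int64(250), np.int64(279)) 0
155 (np.int64(251), np.int64(278)) 0
160 (np.int64(251), np.int64(278)) 0
165 (np.int64(251), np.int64(277)) 0
170 (np.int64(251), np.int64(277)) 0
175 (np.int64(251), np.int64(277)) 0
180 (np.int64(252), np.int64(276)) 0
185 0 0
190 0 0
195 0 0
noz face [282.  152.1] [247.  152.6] head end [279.2 186. ] [250.4 186.4] ridge [264.8 159.9] [265.1 190. ] noz mid [282.3 115.7] [246.1 116.3]
tip low [264.5 182.8] lid [265.2   3.1] lid front [265.8  90. ]
```

Run:
```python
from geo import *
import cv2
m=optics.camera_model("wrist");im=optics.read_camera("wrist");m2=optics.camera_model("wrist")
print(np.abs(np.array(m["cam_to_world"])-np.array(m2["cam_to_world"])).max())
h=cv2.cvtColor(im,cv2.COLOR_BGR2HSV)
b=((h[...,0]>8)&(h[...,0]<28)&(h[...,1]>110)&(h[...,2]>40))
g=(h[...,1]<40)&(h[...,2]>90)
for c in (252,256,260,264,268,272,276):
    r=np.flatnonzero(b[120:220,c])+120; print(c,r.min(),r.max(),end=" | ")
for r in (105,115,130,140):
    k=np.flatnonzero(g[r,235:292])+235; print(r,k.min(),k.max(),end=" | ")
print()
pr=lambda q:np.round(proj(m,q),1).tolist()
for (x,y,yaw) in [(.476,.072,-16),(.472,.073,-16)]:
    u=np.array([np.cos(np.radians(yaw)),np.sin(np.radians(yaw)),0]);w=np.array([-u[1],u[0],0]);o=np.array([x,y,0.])
    f=lambda a,l,zz:pr(o+u*a+w*l+[0,0,zz])
    print("noz top",f(.12,0,.135),"collar out top",f(.126,0,.1325),"face",f(.12,.02,.115),f(.12,-.02,.115),"mid",f(.08,.02,.115),f(.08,-.02,.115),"end",f(.16,.017,.115),f(.16,-.017,.115),"ridge end",f(.16,0,.132),"lid front",f(.06,0,.196))
cv2.imwrite("pics/w3.png",cv2.resize(im[70:210,190:340],None,fx=4,fy=4,interpolation=cv2.INTER_CUBIC))
```

```text
0.003099621903723815
252 151 183 | 256 151 184 | 260 151 185 | 264 151 185 | 268 151 183 | 272 151 182 | 276 150 153 | 105 244 279 | 115 244 279 | 130 244 278 | 140 244 278 | 
noz top [261.4, 157.0] collar out top [261.4, 162.2] face [278.7, 154.3] [243.8, 154.7] mid [279.0, 118.1] [242.8, 118.6] end [276.0, 188.1] [247.2, 188.4] ridge end [261.7, 192.2] lid front [261.4, 93.1]
noz top [261.2, 153.2] collar out top [261.3, 158.4] face [278.6, 150.7] [243.6, 151.1] mid [278.9, 114.2] [242.6, 114.7] end [275.8, 184.7] [247.0, 185.1] ridge end [261.6, 188.6] lid front [261.1, 87.6]
```

View pics/w3.png

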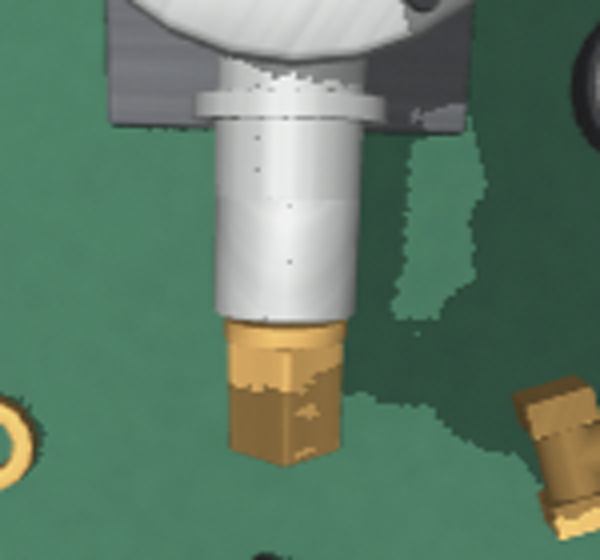

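The enlarged wrist view shows the nozzle face at about row 150 and the head's end ridge at (262,186). That puts the trap near (0.470, 0.074) with yaw about −16.3°, and the head grip at about (0.610, 0.0335, 0.115).

drive_tool:
  deltas:
    - {"gripper": 0, "offset": [0.001, 0.02, 0.028], "angular": [0.19, 0, 0]}
    - {"gripper": 0, "offset": [0.002, 0.04, 0.057], "angular": [0.38, 0, 0]}
    - {"gripper": 0, "offset": [0.003, 0.06, 0.086], "angular": [0.57, 0, 0]}
    - {"gripper": 0, "offset": [0.0035, 0.08, 0.115], "angular": [0.76, 0, 0]}
    - {"gripper": 0, "offset": [0.0035, 0.096, 0.144], "angular": [0.95, 0, 0]}

```text
t: 2.3
eef_pos: [0.6365, 0.1305, 0.209]
tool_rot: [-0.051, 0.131, 0.921, -0.362]
contact_force: [0.7, -0.4, 0.0]
gripper_width: 0.999
grasp_force: 0.0
```

drive_tool:
  deltas:
    - {"gripper": 0, "offset": [0, 0, 0], "angular": [0.05, 0, 0]}
    - {"gripper": 0, "offset": [0, 0, 0], "angular": [0.05, 0, 0]}
    - {"gripper": 0, "offset": [0, 0, 0], "angular": [0.05, 0, 0]}

```text
t: 2.6
eef_pos: [0.6373, 0.1253, 0.2117]
tool_rot: [-0.053, 0.132, 0.915, -0.378]
contact_force: [-0.2, -0.9, 0.9]
gripper_width: 1.0
grasp_force: 0.0
```

```bash
cat >> geo.py <<'E'
from scipy.spatial.transform import Rotation as R
YAW=np.radians(-16.3);U=np.array([np.cos(YAW),np.sin(YAW),0]);W=np.array([-U[1],U[0],0]);Z=np.array([0,0,1.])
def state():
    o=bot.get_obs();q=o["tool_rot"];r=R.from_quat([q[1],q[2],q[3],q[0]]).as_matrix()
    return o,np.array(o["eef_pos"]),r
def rel(P,th,back):
    """offset/angular to place grasp point at P with tool at angle th about U, back off 'back' m"""
    o,p,r=state();a=np.radians(th);d=W*np.cos(a)+Z*np.sin(a)
    z=-d;x=-U;y=np.cross(z,x);Rt=np.stack([x,y,z],1)
    t=P+d*(.054+back)
    print("t",round(o["t"],2),"p",p.round(4),"q",np.round(o["q"],2),"F",np.round(o["contact_force"],1),"w",o["gripper_width"])
    print("offset",(r.T@(t-p)).round(4),"ang",(R.from_matrix(r.T@Rt).as_rotvec()/np.radians(45)).round(3))
E
python3 - <<'E'
from geo import *
import cv2
rel(np.array([.610,.0335,.115]),45,0)
m=optics.camera_model("wrist");im=optics.read_camera("wrist");m2=optics.camera_model("wrist")
print(np.abs(np.array(m["cam_to_world"])-np.array(m2["cam_to_world"])).max())
cv2.imwrite("pics/w4.png",im)
o=np.array([.4695,.0738,0])
f=lambda a,l,zz:proj(m,o+U*a+W*l+[0,0,zz]).round(1).tolist()
print("end",f(.16,.017,.115),f(.16,-.017,.115),f(.16,0,.132),f(.16,0,.098),"face",f(.12,0,.115))
E
```

```text
t 2.6 p [0.6373 0.1253 0.2117] q [-0.73  0.79  0.39  1.49  0.32  1.43  0.77] F [-0.2 -0.9  0.9] w 0.9997197640955889
offset [0.0004 0.0005 0.0821] ang [ 0.003  0.    -0.004]
0.0020230157402408022
end [274.4, 223.2] [244.9, 212.7] [243.4, 223.3] [272.7, 212.6] face [258.7, 169.5]
```

View pics/w4.png

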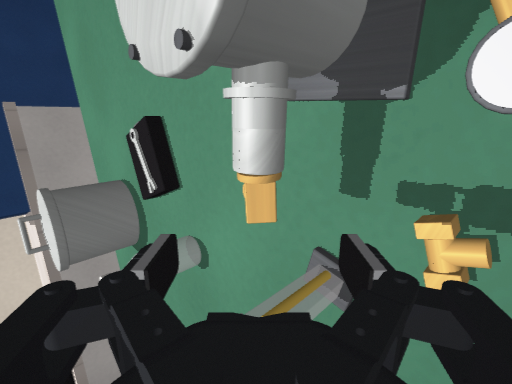

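The head appears at columns 246–275 with its end at row 222, which matches the prediction to about 1 px, and the gripper is centred on it at column 259. Advancing to grip.

drive_tool:
  deltas:
    - {"gripper": 0, "offset": [0, 0, 0.03], "angular": [0, 0, 0]}
    - {"gripper": 0, "offset": [0, 0, 0.055], "angular": [0, 0, 0]}
    - {"gripper": 0, "offset": [0, 0, 0.075], "angular": [0, 0, 0]}
    - {"gripper": 0, "offset": [0, 0, 0.082], "angular": [0, 0, 0]}
    - {"gripper": 0, "offset": [0, 0, 0.082], "angular": [0, 0, 0]}

```text
t: 3.15
eef_pos: [0.6208, 0.0685, 0.1538]
tool_rot: [-0.054, 0.133, 0.915, -0.378]
contact_force: [-0.0, -0.1, 0.2]
gripper_width: 1.002
grasp_force: 0.0
```

drive_tool:
  deltas:
    - {"gripper": 255, "offset": [0, 0, 0], "angular": [0, 0, 0]}
    - {"gripper": 255, "offset": [0, 0, 0], "angular": [0, 0, 0]}
    - {"gripper": 255, "offset": [0, 0, 0], "angular": [0, 0, 0]}
    - {"gripper": 255, "offset": [0, 0, 0], "angular": [0, 0, 0]}
    - {"gripper": 255, "offset": [0, 0, 0], "angular": [0, 0, 0]}
  grip_force: 50

```text
t: 3.65
eef_pos: [0.6207, 0.0706, 0.1524]
tool_rot: [-0.054, 0.131, 0.914, -0.379]
contact_force: [-0.5, 0.9, 4.2]
gripper_width: 0.27
grasp_force: 48.2
```

Run:
```python
from geo import *
rel(np.array([.610,.0335,.115]),45,0); print(bot.get_obs()["grasp_force"],bot.get_obs()["torque"])
```

```text
t 3.65 p [0.6207 0.0706 0.1524] q [-0.69  0.82  0.39  1.61  0.34  1.27  0.75] F [-0.5  0.9  4.2] w 0.26983813137026674
offset [-0.0001 -0.0008 -0.0003] ang [-0.001 -0.001 -0.001]
48.1732052564621 [ 0.35639342  0.21285276 -0.10224401]
```

drive_tool:
  deltas:
    - {"gripper": 255, "offset": [-0.0004, -0.0056, 0.0003], "angular": [-0.133, 0, 0]}
    - {"gripper": 255, "offset": [-0.0008, -0.0112, 0.0012], "angular": [-0.267, 0, 0]}
    - {"gripper": 255, "offset": [-0.0012, -0.0167, 0.0026], "angular": [-0.4, 0, 0]}
    - {"gripper": 255, "offset": [-0.0016, -0.022, 0.0047], "angular": [-0.533, 0, 0]}
    - {"gripper": 255, "offset": [-0.002, -0.027, 0.0072], "angular": [-0.667, 0, 0]}

```text
t: 4.15
eef_pos: [0.6157, 0.0466, 0.167]
tool_rot: [-0.018, 0.141, 0.982, -0.127]
contact_force: [-1.9, 0.8, 1.6]
gripper_width: 0.275
grasp_force: 48.0
```

Run:
```python
from geo import *
rel(np.array([.610,.0335,.115])+.002*U,75,0); print(bot.get_obs()["grasp_force"],bot.get_obs()["torque"])
```

```text
t 4.15 p [0.6157 0.0466 0.167 ] q [-0.44  0.59  0.24  1.76  0.11  0.93  0.98] F [-1.9  0.8  1.6] w 0.27483248152162043
offset [-0.0002 -0.0003 -0.0001] ang [ 0.005  0.001 -0.002]
47.985318303108215 [ 0.35669994  0.47147687 -0.14794631]
```

Forces are tiny. Two more 30° steps.

drive_tool:
  deltas:
    - {"gripper": 255, "offset": [-0.0004, -0.0056, 0.0003], "angular": [-0.133, 0, 0]}
    - {"gripper": 255, "offset": [-0.0008, -0.0112, 0.0012], "angular": [-0.267, 0, 0]}
    - {"gripper": 255, "offset": [-0.0012, -0.0167, 0.0026], "angular": [-0.4, 0, 0]}
    - {"gripper": 255, "offset": [-0.0016, -0.022, 0.0047], "angular": [-0.533, 0, 0]}
    - {"gripper": 255, "offset": [-0.002, -0.027, 0.0072], "angular": [-0.667, 0, 0]}

```text
t: 4.65
eef_pos: [0.6097, 0.0188, 0.1671]
tool_rot: [0.019, 0.141, 0.981, 0.131]
contact_force: [-3.1, 0.6, 2.5]
gripper_width: 0.271
grasp_force: 48.6
```

drive_tool:
  deltas:
    - {"gripper": 255, "offset": [-0.0004, -0.0056, 0.0003], "angular": [-0.133, 0, 0]}
    - {"gripper": 255, "offset": [-0.0008, -0.0112, 0.0012], "angular": [-0.267, 0, 0]}
    - {"gripper": 255, "offset": [-0.0012, -0.0167, 0.0026], "angular": [-0.4, 0, 0]}
    - {"gripper": 255, "offset": [-0.0016, -0.022, 0.0047], "angular": [-0.533, 0, 0]}
    - {"gripper": 255, "offset": [-0.002, -0.027, 0.0072], "angular": [-0.667, 0, 0]}

```text
t: 5.15
eef_pos: [0.6046, -0.0051, 0.153]
tool_rot: [0.055, 0.131, 0.913, 0.381]
contact_force: [-4.6, -0.4, 1.0]
gripper_width: 0.272
grasp_force: 49.0
```

Run:
```python
from geo import *
rel(np.array([.610,.0335,.115])+.006*U,135,0); print(bot.get_obs()["grasp_force"],bot.get_obs()["torque"])
```

```text
t 5.15 p [ 0.6046 -0.0051  0.153 ] q [ 0.56  0.67 -0.47  1.9  -0.82  0.71  2.14] F [-4.6 -0.4  1. ] w 0.2715638677861438
offset [-0.0003  0.0004  0.0002] ang [ 0.007  0.002 -0.001]
48.9823454618454 [-0.62991493  1.01957052  0.71549127]
```

drive_tool:
  deltas:
    - {"gripper": 0, "offset": [0, 0, 0], "angular": [0, 0, 0]}
    - {"gripper": 0, "offset": [0, 0, 0], "angular": [0, 0, 0]}
    - {"gripper": 0, "offset": [0, 0, 0], "angular": [0, 0, 0]}
    - {"gripper": 0, "offset": [0, 0, 0], "angular": [0, 0, 0]}
    - {"gripper": 0, "offset": [0, 0, 0], "angular": [0, 0, 0]}

```text
t: 5.65
eef_pos: [0.6051, -0.0031, 0.1527]
tool_rot: [0.055, 0.13, 0.915, 0.379]
contact_force: [0.8, -0.2, -0.7]
gripper_width: 0.999
grasp_force: 0.0
```

drive_tool:
  deltas:
    - {"gripper": 0, "offset": [0, 0.0056, 0.0003], "angular": [0.133, 0, 0]}
    - {"gripper": 0, "offset": [0, 0.0112, 0.0012], "angular": [0.267, 0, 0]}
    - {"gripper": 0, "offset": [0, 0.0167, 0.0026], "angular": [0.4, 0, 0]}
    - {"gripper": 0, "offset": [0, 0.022, 0.0047], "angular": [0.533, 0, 0]}
    - {"gripper": 0, "offset": [0, 0.027, 0.0072], "angular": [0.667, 0, 0]}

```text
t: 6.15
eef_pos: [0.6121, 0.0196, 0.1674]
tool_rot: [0.02, 0.141, 0.982, 0.127]
contact_force: [0.4, 0.4, -0.1]
gripper_width: 0.999
grasp_force: 0.0
```

drive_tool:
  deltas:
    - {"gripper": 0, "offset": [0, 0.0056, 0.0003], "angular": [0.133, 0, 0]}
    - {"gripper": 0, "offset": [0, 0.0112, 0.0012], "angular": [0.267, 0, 0]}
    - {"gripper": 0, "offset": [0, 0.0167, 0.0026], "angular": [0.4, 0, 0]}
    - {"gripper": 0, "offset": [0, 0.022, 0.0047], "angular": [0.533, 0, 0]}
    - {"gripper": 0, "offset": [0, 0.027, 0.0072], "angular": [0.667, 0, 0]}

```text
t: 6.65
eef_pos: [0.6199, 0.0472, 0.1673]
tool_rot: [-0.017, 0.14, 0.981, -0.131]
contact_force: [0.4, 0.2, -0.8]
gripper_width: 1.002
grasp_force: 0.0
```

drive_tool:
  deltas:
    - {"gripper": 0, "offset": [0, 0.0056, 0.0003], "angular": [0.133, 0, 0]}
    - {"gripper": 0, "offset": [0, 0.0112, 0.0012], "angular": [0.267, 0, 0]}
    - {"gripper": 0, "offset": [0, 0.0167, 0.0026], "angular": [0.4, 0, 0]}
    - {"gripper": 0, "offset": [0, 0.022, 0.0047], "angular": [0.533, 0, 0]}
    - {"gripper": 0, "offset": [0, 0.027, 0.0072], "angular": [0.667, 0, 0]}

```text
t: 7.15
eef_pos: [0.6267, 0.071, 0.1528]
tool_rot: [-0.053, 0.131, 0.914, -0.38]
contact_force: [-0.1, -0.2, -0.7]
gripper_width: 1.003
grasp_force: 0.0
```

Run:
```python
from geo import *
import cv2
cv2.imwrite("pics/w5.png",optics.read_camera("wrist"))
rel(np.array([.610,.0335,.115])+.006*U,45,0)
```

```text
t 7.2 p [0.6258 0.0744 0.1494] q [-0.69  0.84  0.39  1.59  0.34  1.28  0.76] F [-0.3  3.6 -2.2] w 1.0012890649094215
offset [-0.0023 -0.0066  0.0013] ang [-0.01   0.004  0.008]
```

View pics/w5.png

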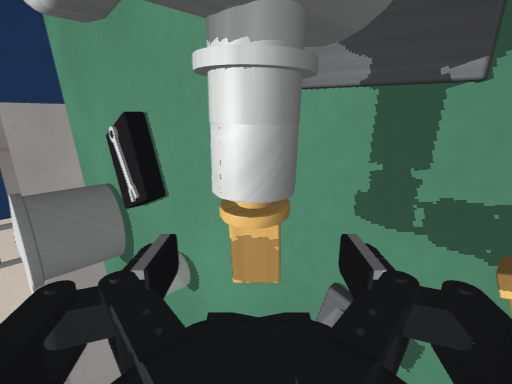

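The plug sits about 6 mm out with its flats square to the fingers. Regripping 3 mm shallower, then finishing the turn.

drive_tool:
  deltas:
    - {"gripper": 0, "offset": [0, 0, -0.003], "angular": [0, 0, 0]}
    - {"gripper": 0, "offset": [0, 0, -0.003], "angular": [0, 0, 0]}
    - {"gripper": 0, "offset": [0, 0, -0.003], "angular": [0, 0, 0]}

```text
t: 7.5
eef_pos: [0.6273, 0.0695, 0.1557]
tool_rot: [-0.054, 0.133, 0.915, -0.378]
contact_force: [-0.4, -0.3, 0.4]
gripper_width: 1.002
grasp_force: 0.0
```

drive_tool:
  deltas:
    - {"gripper": 255, "offset": [0, 0, 0], "angular": [0, 0, 0]}
    - {"gripper": 255, "offset": [0, 0, 0], "angular": [0, 0, 0]}
    - {"gripper": 255, "offset": [0, 0, 0], "angular": [0, 0, 0]}
    - {"gripper": 255, "offset": [0, 0, 0], "angular": [0, 0, 0]}
    - {"gripper": 255, "offset": [0, 0, 0], "angular": [0, 0, 0]}
  grip_force: 60

```text
t: 8.0
eef_pos: [0.6269, 0.0705, 0.1547]
tool_rot: [-0.055, 0.132, 0.914, -0.379]
contact_force: [-0.4, -0.1, 2.3]
gripper_width: 0.272
grasp_force: 58.7
```

drive_tool:
  deltas:
    - {"gripper": 255, "offset": [-0.0005, -0.0071, 0.0005], "angular": [-0.178, 0, 0]}
    - {"gripper": 255, "offset": [-0.0011, -0.0141, 0.002], "angular": [-0.356, 0, 0]}
    - {"gripper": 255, "offset": [-0.0016, -0.0207, 0.0044], "angular": [-0.533, 0, 0]}
    - {"gripper": 255, "offset": [-0.0021, -0.027, 0.0077], "angular": [-0.711, 0, 0]}
    - {"gripper": 255, "offset": [-0.0027, -0.0328, 0.0119], "angular": [-0.889, 0, 0]}

```text
t: 8.5
eef_pos: [0.6201, 0.0359, 0.1709]
tool_rot: [-0.006, 0.143, 0.989, -0.043]
contact_force: [-6.7, -5.7, 6.5]
gripper_width: 0.269
grasp_force: 60.1
```

Run:
```python
from geo import *
rel(np.array([.610,.0335,.118])+.009*U,90,0); print(bot.get_obs()["torque"])
```

```text
t 8.5 p [0.6201 0.0359 0.1709] q [-0.31  0.55  0.17  1.79 -0.01  0.84  1.12] F [-6.7 -5.7  6.5] w 0.26922081485723537
offset [ 0.     -0.0052 -0.0006] ang [-0.111  0.001 -0.004]
[-1.11402323  1.67484344  0.22510096]
```

drive_tool:
  deltas:
    - {"gripper": 255, "offset": [-0.0003, -0.0045, 0.0002], "angular": [-0.111, 0, 0]}
    - {"gripper": 255, "offset": [-0.0003, -0.0045, 0.0002], "angular": [-0.111, 0, 0]}
    - {"gripper": 255, "offset": [-0.004, -0.0045, 0.0002], "angular": [-0.111, 0, 0]}
    - {"gripper": 255, "offset": [-0.008, -0.0045, 0.0002], "angular": [-0.111, 0, 0]}

```text
t: 8.9
eef_pos: [0.6241, 0.0298, 0.1694]
tool_rot: [-0.003, 0.143, 0.99, -0.002]
contact_force: [-10.6, -6.4, 11.8]
gripper_width: 0.265
grasp_force: 60.7
```

Run:
```python
from geo import *
rel(np.array([.610,.0335,.118])+.017*U,90,0); print(bot.get_obs()["torque"])
```

```text
t 8.9 p [0.6241 0.0298 0.1694] q [-0.24  0.55  0.12  1.79 -0.08  0.81  1.21] F [-10.6  -6.4  11.8] w 0.2647862233658755
offset [-0.0024 -0.0004 -0.0026] ang [-0.006 -0.008 -0.004]
[-1.02378448  2.82434832  0.45942162]
```

drive_tool:
  deltas:
    - {"gripper": 255, "offset": [-0.002, -0.001, -0.0015], "angular": [0, 0, 0]}
    - {"gripper": 255, "offset": [-0.006, -0.001, -0.0015], "angular": [0, 0, 0]}
    - {"gripper": 255, "offset": [-0.01, -0.001, -0.0015], "angular": [0, 0, 0]}

```text
t: 9.2
eef_pos: [0.6357, 0.0282, 0.1701]
tool_rot: [-0.001, 0.143, 0.99, -0.001]
contact_force: [-0.3, -0.4, -2.1]
gripper_width: 0.267
grasp_force: 58.8
```

Run:
```python
from geo import *
rel(np.array([.610,.0335,.118])+.027*U,90,0); print(bot.get_obs()["torque"])
```

```text
t 9.2 p [0.6357 0.0282 0.1701] q [-0.23  0.56  0.12  1.77 -0.08  0.82  1.21] F [-0.3 -0.4 -2.1] w 0.26710711551985755
offset [-0.0008 -0.0021 -0.0019] ang [-0.002 -0.002 -0.003]
[-0.02733703 -0.04620566 -0.01131411]
```

drive_tool:
  deltas:
    - {"gripper": 255, "offset": [-0.004, 0, 0], "angular": [0, 0, 0]}
    - {"gripper": 255, "offset": [-0.008, 0, 0], "angular": [0, 0, 0]}
    - {"gripper": 255, "offset": [-0.011, 0, 0], "angular": [0, 0, 0]}
    - {"gripper": 255, "offset": [-0.013, 0, 0], "angular": [0, 0, 0]}
    - {"gripper": 255, "offset": [-0.013, 0, 0], "angular": [0, 0, 0]}

```text
t: 9.7
eef_pos: [0.6491, 0.0257, 0.1707]
tool_rot: [0.0, 0.142, 0.99, 0.0]
contact_force: [-0.2, -0.6, -1.8]
gripper_width: 0.266
grasp_force: 58.8
```

drive_tool:
  deltas:
    - {"gripper": 255, "offset": [0, 0, -0.02], "angular": [0, 0, 0]}
    - {"gripper": 255, "offset": [0, 0, -0.05], "angular": [0, 0, 0]}
    - {"gripper": 255, "offset": [0, 0, -0.09], "angular": [0, 0, 0]}
    - {"gripper": 255, "offset": [0, 0, -0.12], "angular": [0, 0, 0]}
    - {"gripper": 255, "offset": [0, 0, -0.14], "angular": [0, 0, 0]}

```text
t: 10.2
eef_pos: [0.6494, 0.0257, 0.3136]
tool_rot: [0.002, 0.142, 0.99, 0.001]
contact_force: [0.5, 1.9, -1.6]
gripper_width: 0.269
grasp_force: 58.9
```

Run:
```python
from geo import *
import cv2
o,p,r=state();print(o["t"],p,o["contact_force"],o["gripper_width"],np.round(o["q"],2))
t=np.array([.500,.358,.31]); print("offset to tray",r.T@(t-p))
a=cv2.resize(optics.read_camera("scene")[145:295,170:330],(512,480),interpolation=cv2.INTER_CUBIC)
cv2.imwrite("pics/c6.png",a)
```

```text
10.2 [0.6493686  0.02568001 0.31363642] [ 0.54069289  1.90924037 -1.64830403] 0.2691922083698405 [-0.24  0.43  0.14  1.62 -0.07  1.1   1.21]
offset to tray [0.23699062 0.27674017 0.00333259]
```

View pics/c6.png

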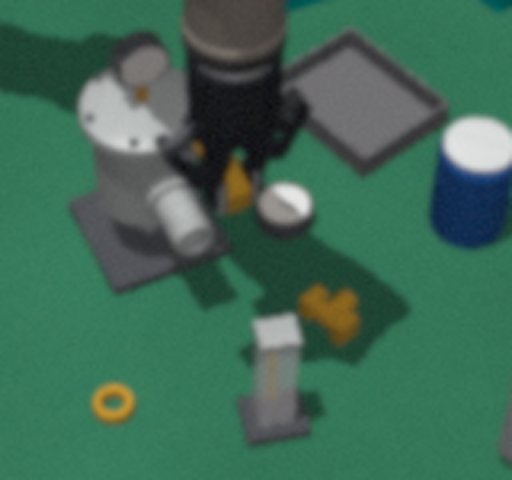

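The plug is held clear, with the bystanders undisturbed and the nozzle empty at about (195,235). The tray lies around (365,105). Carrying the plug over now.

drive_tool:
  deltas:
    - {"gripper": 255, "offset": [0.016, 0.02, 0], "angular": [0, 0, 0]}
    - {"gripper": 255, "offset": [0.042, 0.053, 0], "angular": [0, 0, 0]}
    - {"gripper": 255, "offset": [0.068, 0.086, 0], "angular": [0, 0, 0]}
    - {"gripper": 255, "offset": [0.094, 0.119, 0], "angular": [0, 0, 0]}
    - {"gripper": 255, "offset": [0.12, 0.152, 0], "angular": [0, 0, 0]}

```text
t: 10.75
eef_pos: [0.5753, 0.2066, 0.3098]
tool_rot: [-0.0, 0.142, 0.99, -0.0]
contact_force: [1.6, 0.2, -0.8]
gripper_width: 0.267
grasp_force: 58.9
```

drive_tool:
  deltas:
    - {"gripper": 255, "offset": [0.026, 0.033, 0], "angular": [0, 0, 0]}
    - {"gripper": 255, "offset": [0.052, 0.066, 0], "angular": [0, 0, 0]}
    - {"gripper": 255, "offset": [0.076, 0.096, 0], "angular": [0, 0, 0]}
    - {"gripper": 255, "offset": [0.092, 0.117, 0], "angular": [0, 0, 0]}
    - {"gripper": 255, "offset": [0.099, 0.126, 0], "angular": [0, 0, 0]}

```text
t: 11.25
eef_pos: [0.5147, 0.3574, 0.3097]
tool_rot: [-0.001, 0.14, 0.99, 0.0]
contact_force: [-0.3, 0.1, -0.8]
gripper_width: 0.27
grasp_force: 58.9
```

Run:
```python
from geo import *
import cv2
optics.read_camera("wrist");optics.read_camera("wrist")
m=optics.camera_model("wrist");im=optics.read_camera("wrist")
o,p,r=state();print(o["t"],p,o["contact_force"],o["gripper_width"])
for s in((.08,.065),(.08,-.065),(-.08,-.065),(-.08,.065)):
    q=proj(m,np.array([.498+s[0],.360+s[1],.032])); cv2.circle(im,tuple(int(v) for v in q),4,(0,0,255),1)
cv2.imwrite("pics/w7.png",im)
```

```text
11.4 [0.51717258 0.35339096 0.31008801] [ 1.22850669 -0.60498289 -1.60680921] 0.26850119169598474
```

View pics/w7.png

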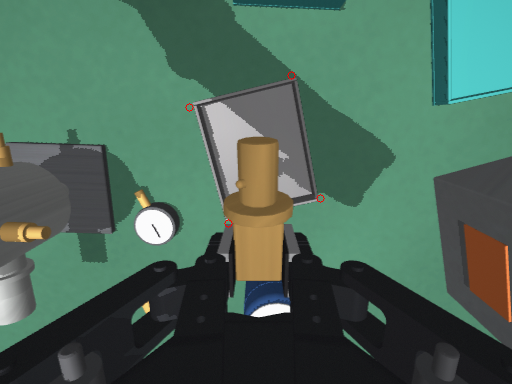

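The tray rim corners at (195,104), (297,80) and (314,200) match the prediction within about 5 px, and the plug is over the middle of the tray. Lowering it.

drive_tool:
  deltas:
    - {"gripper": 255, "offset": [0, 0, 0.04], "angular": [0, 0, 0]}
    - {"gripper": 255, "offset": [0, 0, 0.085], "angular": [0, 0, 0]}
    - {"gripper": 255, "offset": [0, 0, 0.13], "angular": [0, 0, 0]}
    - {"gripper": 255, "offset": [0, 0, 0.17], "angular": [0, 0, 0]}
    - {"gripper": 255, "offset": [0, 0, 0.2], "angular": [0, 0, 0]}

```text
t: 11.9
eef_pos: [0.5178, 0.3503, 0.1081]
tool_rot: [-0.0, 0.144, 0.99, -0.002]
contact_force: [0.0, -0.9, -2.1]
gripper_width: 0.271
grasp_force: 58.9
```

drive_tool:
  deltas:
    - {"gripper": 255, "offset": [0, 0, 0.01], "angular": [0, 0, 0]}
    - {"gripper": 255, "offset": [0, 0, 0.018], "angular": [0, 0, 0]}
    - {"gripper": 255, "offset": [0, 0, 0.023], "angular": [0, 0, 0]}
    - {"gripper": 255, "offset": [0, 0, 0.026], "angular": [0, 0, 0]}
    - {"gripper": 255, "offset": [0, 0, 0.027], "angular": [0, 0, 0]}

```text
t: 12.4
eef_pos: [0.5176, 0.3544, 0.0847]
tool_rot: [0.001, 0.142, 0.99, 0.001]
contact_force: [-0.9, 0.0, -1.4]
gripper_width: 0.267
grasp_force: 58.9
```

drive_tool:
  deltas:
    - {"gripper": 255, "offset": [0, 0, 0.001], "angular": [0, 0, 0]}
    - {"gripper": 255, "offset": [0, 0, 0.002], "angular": [0, 0, 0]}
    - {"gripper": 255, "offset": [0, 0, 0.003], "angular": [0, 0, 0]}
    - {"gripper": 255, "offset": [0, 0, 0.003], "angular": [0, 0, 0]}

```text
t: 12.8
eef_pos: [0.517, 0.3541, 0.0807]
tool_rot: [-0.0, 0.142, 0.99, 0.0]
contact_force: [-0.4, 0.0, -1.8]
gripper_width: 0.268
grasp_force: 58.9
```

drive_tool:
  deltas:
    - {"gripper": 255, "offset": [0, 0, 0.001], "angular": [0, 0, 0]}
    - {"gripper": 255, "offset": [0, 0, 0.002], "angular": [0, 0, 0]}
    - {"gripper": 255, "offset": [0, 0, 0.002], "angular": [0, 0, 0]}

```text
t: 13.1
eef_pos: [0.5172, 0.3542, 0.0793]
tool_rot: [0.0, 0.142, 0.99, 0.0]
contact_force: [-1.5, -0.4, 4.8]
gripper_width: 0.269
grasp_force: 59.9
```

drive_tool:
  deltas:
    - {"gripper": 255, "offset": [0, 0, 0.001], "angular": [0, 0, 0]}
    - {"gripper": 255, "offset": [0, 0, 0.002], "angular": [0, 0, 0]}
    - {"gripper": 255, "offset": [0, 0, 0.002], "angular": [0, 0, 0]}

```text
t: 13.4
eef_pos: [0.5174, 0.3542, 0.0788]
tool_rot: [0.0, 0.142, 0.99, 0.0]
contact_force: [-5.1, -3.2, 16.5]
gripper_width: 0.267
grasp_force: 61.7
```

The collar is on the tray floor. Easing the load, then opening partway so the fingers stay clear of the walls.

drive_tool:
  deltas:
    - {"gripper": 255, "offset": [0, 0, -0.002], "angular": [0, 0, 0]}
    - {"gripper": 255, "offset": [0, 0, -0.002], "angular": [0, 0, 0]}
    - {"gripper": 160, "offset": [0, 0, -0.002], "angular": [0, 0, 0]}
    - {"gripper": 130, "offset": [0, 0, -0.002], "angular": [0, 0, 0]}
    - {"gripper": 130, "offset": [0, 0, -0.002], "angular": [0, 0, 0]}

```text
t: 13.9
eef_pos: [0.517, 0.3541, 0.0783]
tool_rot: [-0.0, 0.142, 0.99, -0.0]
contact_force: [0.1, 0.1, 0.5]
gripper_width: 0.489
grasp_force: 0.0
```

drive_tool:
  deltas:
    - {"gripper": 130, "offset": [0, 0, -0.005], "angular": [0, 0, 0]}
    - {"gripper": 130, "offset": [0, 0, -0.02], "angular": [0, 0, 0]}
    - {"gripper": 130, "offset": [0, 0, -0.05], "angular": [0, 0, 0]}
    - {"gripper": 130, "offset": [0, 0, -0.09], "angular": [0, 0, 0]}
    - {"gripper": 130, "offset": [0, 0, -0.13], "angular": [0, 0, 0]}

```text
t: 14.4
eef_pos: [0.5169, 0.3539, 0.2111]
tool_rot: [0.0, 0.142, 0.99, 0.0]
contact_force: [1.7, 0.4, 0.6]
gripper_width: 0.493
grasp_force: 0.0
```

drive_tool:
  deltas:
    - {"gripper": 130, "offset": [0, 0, -0.04], "angular": [0, 0, 0]}
    - {"gripper": 130, "offset": [0, 0, -0.08], "angular": [0, 0, 0]}
    - {"gripper": 130, "offset": [0, 0, -0.1], "angular": [0, 0, 0]}
    - {"gripper": 130, "offset": [0, 0, -0.1], "angular": [0, 0, 0]}
    - {"gripper": 130, "offset": [0, 0, -0.1], "angular": [0, 0, 0]}

```text
t: 14.9
eef_pos: [0.5169, 0.354, 0.3097]
tool_rot: [0.0, 0.142, 0.99, 0.001]
contact_force: [0.4, -0.1, -0.2]
gripper_width: 0.494
grasp_force: 0.0
```

Run:
```python
from geo import *
import cv2
o,p,r=state();print(o["t"],p,o["contact_force"],o["gripper_width"])
for n in("scene","side","wrist"):
    m=optics.camera_model(n);im=optics.read_camera(n);cv2.imwrite(f"pics/f_{n}.png",im)
    h=cv2.cvtColor(im,cv2.COLOR_BGR2HSV)
    b=((h[...,0]>8)&(h[...,0]<28)&(h[...,1]>120)&(h[...,2]>50)).astype(np.uint8)
    k,_,st,c=cv2.connectedComponentsWithStats(b)
    for i in range(1,k):
        if 12<st[i,4]<6000:
            q=onz(n,c[i],.018,m)
            if abs(q[0]-.498)<.12 and abs(q[1]-.36)<.12: print(n,"blob",st[i].tolist(),q.round(3))
a=cv2.imread("pics/f_wrist.png");b=cv2.resize(cv2.imread("pics/f_side.png")[125:285,200:320],(288,384))
cv2.imwrite("pics/f.png",np.hstack([a,b]))
```

```text
14.9 [0.51694066 0.35396748 0.30969413] [ 0.38510608 -0.09313708 -0.19380817] 0.4935987578292818
scene blob [275, 167, 15, 17, 138] [0.497 0.362 0.018]
side blob [236, 244, 21, 14, 165] [0.502 0.357 0.018]
wrist blob [247, 126, 25, 55, 750] [0.497 0.361 0.018]
```

View pics/f.png

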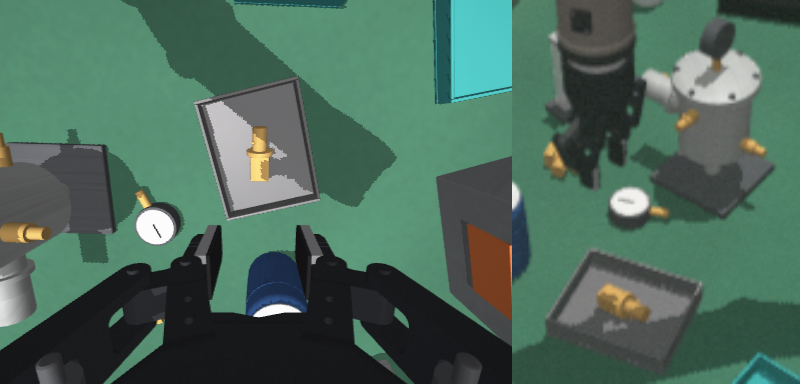

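The plug lies in the middle of the grey tray, at wrist pixel (259,153). The gripper is clear and the neighbouring items haven't moved.

```bash
python3 -c "
from station import bot
print(bot.hand_in())"
```

```text
the job is handed in; nothing more can be done
None
```

The plug is unscrewed, drawn straight out and set down in the middle of the grey parts tray at about 15 s on the robot's clock; I saw nothing else moved, and the job is handed in.

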